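# Close up the jar rack

## Task

One of the three containers stands partly out of the open front of the low rack on the worktop. Without gripping or lifting anything, first push that container with your fingertips straight back into the row until it is wholly inside the rack, then push the sliding end stop along its rail towards the wooden end plate until it drops into the last notch it can reach with the three containers closed up between them. Leave the stop resting in that notch, all three upright and inside the rack, and leave the mug, spice jar and timer alone.

Things in the scene. Friction and masses are not known exactly. Their poses are not given: they have to be found in the camera images.
- rack: Low rack fixed to the worktop, no floor: containers stand and slide on the worktop. Origin on the worktop, mid-row; x points from the open front to the back rail, y along the rail to the wooden end plate, z up. Aluminium back rail: face to the row at x = 45 mm, 62 mm high, y from -228 to 190 mm, eight rounded notches 24 mm apart in its upper edge.
- end_plate (a point): Point on the inner face of the wooden end plate, at its front edge, 55 mm above the worktop: x = -55, y = 175 mm in the rack's frame. The plate crosses the +y end of the rack, 15 mm thick, 110 mm high. A container that reaches farther to the front than this point is not wholly inside the rack.
- stop (a joint): Travel of the end stop along the rail, m, 0 (open) to 0.2, growing towards the wooden end plate; its face to the row is at y = -180 mm + travel in the rack's frame. Notches at 0.0152 + 0.024 k, k = 0..7. The three containers leave room for 0.1352 (k = 5, the last notch it can reach) and 5 to 16 mm beyond, too little for the next notch.
- plunger (a joint): Height of the sprung roller in the stop's carriage, m: about 0 on the flat lands between notches, about -0.003 when dropped into one. On a land the stop slides with about 1 N and stays where it is left; pushing it out of a notch takes about 5 N, plus 1 to 4 N for each container pushed along. Let go within 4 mm of a notch it settles into it.
- stop_push (a point): Point on the outer face of the stop (away from the row), x = -15 mm, 75 mm up, axes as the rack's: push here along +y. The stop is an upright steel plate 4 mm thick, 4 to 110 mm above the worktop, x from -48 to 41 mm in the rack's frame, its front edge folded outwards by 12 mm. Behind, on the outer side (x over 38 mm), its black carriage rides the rail; knob on top up to 107 mm high.
- jam_mid (a point): Jam jar with screw lid, glass, 62 to 70 mm across (slightly square), 86 mm high; this point is its centre, 43 mm up. Weighs up to 0.4 kg. It is wholly inside the rack when this point's x in the rack's frame is above -20 mm; against the back rail it is about 12 mm.
- tin_mid (a point): Small food tin, 57 mm diameter, 72 mm high; this point is its centre, 36 mm up. Up to 0.25 kg. Wholly inside the rack when this point's x in the rack's frame is above -25 mm; against the back rail it is 16 mm.
- flat_tin_mid (a point): Flat food tin, 86 mm diameter, 40 mm high; this point is its centre, 20 mm up. Up to 0.3 kg. Wholly inside the rack when this point's x in the rack's frame is above -11 mm; against the back rail it is 2 mm.
- mug: White mug with dots, 99 mm high, bystander in front of the rack on the left; origin under its middle.
- spice: Spice jar with red lid, 45 mm diameter, 108 mm high, bystander in front of the rack on the right; origin under its middle.
- timer: Cream wind-up kitchen timer, 65 mm diameter, 52 mm high, bystander right of the rack; origin under its middle.
Things that resemble listed ones, but are neither listed nor needed, are in the scene too. There is more than one size of the part that bears jam_mid; the job needs the larger.

How it is judged (in metres and radians):
On the way, in this order (a step that is already met when the one before it is completed fails the run):
1. the container that stood out is wholly inside the rack with the other two, upright, while the stop is still back (x of jam_mid in the frame of rack above -0.02 m and x of tin_mid in the frame of rack above -0.025 m and x of flat_tin_mid in the frame of rack above -0.011 m and angle between each of jam_mid, tin_mid, flat_tin_mid's own z axis and vertical below 0.1 rad and height (world z) of jam_mid below 0.051 m and height (world z) of tin_mid below 0.044 m and height (world z) of flat_tin_mid below 0.028 m and value of joint stop below 0.125 m), for 0.2 s.
2. the stop rests in the sixth notch with the row closed up (value of joint stop between 0.1322 and 0.1382 m and velocity of joint stop between -0.005 and 0.005 m/s and x of jam_mid in the frame of rack above -0.02 m and x of tin_mid in the frame of rack above -0.025 m and x of flat_tin_mid in the frame of rack above -0.011 m and y of each of jam_mid, tin_mid, flat_tin_mid in the frame of rack above -0.022 m), for 0.2 s.
At the end, for the whole second after the job is handed in: The stop rests in the last notch it can reach (travel 0.1352 m, within 3 mm), and the jam jar, small tin and flat tin stand at rest, upright within 0.1 rad on the worktop, between stop and end plate, none beyond the front edge of the rack (all of step 2 and angle between each of jam_mid, tin_mid, flat_tin_mid's own z axis and vertical below 0.1 rad and height (world z) of jam_mid below 0.051 m and height (world z) of tin_mid below 0.044 m and height (world z) of flat_tin_mid below 0.028 m and linear speed of each of jam, tin, flat_tin below 0.01 m/s); the robot touches nothing.
It fails at once if the jam jar is lifted (height (world z) of jam_mid above 0.058 m).
It fails at once if the small tin is lifted (height (world z) of tin_mid above 0.051 m).
It fails at once if the flat tin is lifted (height (world z) of flat_tin_mid above 0.035 m).
It fails at once if a container of the row is tipped over (angle between any of jam_mid, tin_mid, flat_tin_mid's own z axis and vertical above 0.5 rad).
It fails at once if mug, spice jar or timer is moved (distance of any of mug, spice, timer from where it was at the start of the episode above 0.02 m).
It also fails if it takes over 61 s, if anything falls off the work surface, if the arm or the gripper's body presses on something with over 40 N, if the wrist force passes 120 N, or if a joint passes its speed limit or range.

## Robot

A 7-joint arm with a two-finger parallel gripper is mounted at the origin on a cart in front of the work surface, level with it; the furniture and walls round the work are solid. World frame = base frame: x ahead of the robot, y to its left, z up, the work surface at z = 0. Lengths are in mm, angles in rad, forces in N, time in s.
With the tool pointing down it reaches from about 425 to 975 mm from the base axis. Payload 16.7 kg.
Tool frame: the origin (TCP) lies on the centre line of the jaws, within the pads' length; the fingertips stand 14 mm ahead of it and the grasp point (between the pads) lies 5 mm behind it; z points along the fingers, y is the line along which they close (so a half turn about z gives the same grasp; the last joint's range is limited). The gripper opens to 85 mm and grips with 20 to 120 N. Pads are 22 mm wide; open, the fingers measure 114 mm over their backs; the gripper's body (76 mm by 85 mm) begins 54 mm behind the grasp point. The pads swing forward as they close: fully open they stand 13 mm farther back than shut.
Start: joints at [-1.315, 0.426, 0.074, 1.606, -0.034, 1.111, -0.067], TCP at [265.84, 620.408, 245.302] pointing down, gripper open.
Joint ranges: [-2.85, 2.85], [-0.5, 2.14], [-1.23, 1.37], [0.21, 2.46], [-1.02, 4.16], [0.16, 2.05], [-2.73, 2.73]. Speed limits (rad/s): [1.89, 1.89, 2.39, 2.39, 3.01, 3.01, 3.01].

## Interface

Orientations are given as a unit quaternion [x, y, z, w].
In Python, from rig import manip gives the robot as it stands.
- The arm moves only by the tool send_rows, never from a script. Its argument "increments" is a list that holds one entry, the list of rows, each a list of 7 numbers: the turn, a rotation vector about the world's x, y, z in degrees, then the shift along the world's x, y, z in mm, then the gripper's target within -1 to 1 (fully open at 1, half-way at 0, shut at -1). In form: [[[ax, ay, az, dx, dy, dz, claw], ...]]. A call has 1 to 10 rows; each row shifts and turns the commanded pose from where the row before left it; what a row does not reach is not made up. A row lasts 1/10 s, in which the tool goes at most 50 mm and 8.59 degrees, less where a joint would pass 70% of its speed; a pose out of reach is approached as far as the arm can. A call is refused whole if a number of a shift passes 50 or a number of a turn 8.59, either way. A call with a gripper value outside its range is refused whole. The fingers move at their own pace and stop on an object; the grip force is fixed at half the most. Time passes only in rows, so rows that do not move let the fingers close. It gives the time, the measured TCP pose, the force, the opening and the grip force at its end, in the units of the state.
- manip.observe(): the state, without advancing time (a new reading comes with each control period).
- manip.get_image(name): name is "side" or "top" or "wrist"; returns the picture (384x512x3 uint8, blue, green, red); there is no depth.
- manip.camera_model(name): a dict with "intrinsics" (3x3 intrinsics, pixels), "origin" and "attitude" of the camera in the world; the wrist camera has in their place "mount" (4x4, takes a point from camera to tool coordinates, whose origin is the TCP and whose axes are the flange's). Camera axes: x right, y up, looking along -z (the intrinsics and any distortion apply to the point x, -y, -z); pixel columns grow to the right and rows downward; lengths in mm; the calibration is good to about 2 mm. A picture is of the moment at which its call begins: read the wrist's pose just before it. camera_model takes no time and is no camera call.
- manip.finish_job(): hands the job in; it is judged then, once.
Trained networks look in the newest picture that a camera, given by its name, has taken for a name from the list of things; names that differ only in an ending like _2 or _b are one class to them, and where a whole thing is asked for, a point or a joint stands for the part that bears it (a point fixed in the world has none). Each returns a list of dicts, best first, with "confidence" (0 to 1); they miss things now and then, are a little off and sometimes report something else, mostly with a low value. They report only what shows in the picture. A call takes as long as a camera call. They do not tell look-alikes from the thing itself.
- manip.search_frame(camera, thing): "uv" ([column, row] in pixels, amid what is visible of it).
- manip.place_of(camera, thing): "uv" ([column, row] in pixels: a listed point, or the origin of a listed thing).
The state is a dict: "clock": time; "joints": joint angles; "joint_vel": joint speeds; "joint_torque": joint torques, N m; "position": TCP position; "tcp_rot": TCP orientation; "wrist_force": force on the tool from outside, world axes, zero at the start; "ft_torque": the same for the moment, N m; "opening": finger opening in mm; "grasp_force": force on a finger pad.
Only numpy, scipy, OpenCV 4.12 (cv2) and the standard library are available. Lean on these libraries where they do the work, as an engineer would, in place of code of your own. Each camera call takes 0.05 s, during which the arm holds its last target. There are 200 camera calls.

## Working session

There is one attempt and no reset: what is moved stays moved. The work goes in short steps, Python scripts to look and compute and a tool call to move; the robot and the scene stay as the last step left them, time stands still between calls to the robot, and variables do not carry over. Pictures are saved under pics/ and viewed, at most 10 in all, crops included, and the job is handed in when it is done.

Besides the shell and the picture viewer there is one more tool, called after ">>>" as name(argument=value, ...), one argument or row to a line, values as JSON. send_rows: Moves the arm, as the interface text tells. Its arguments: {"type":"object","properties":{"increments":{"type":"array"}},"required":["increments"]}

```bash
mkdir -p pics
cat > h.py <<'E'
import numpy as np, cv2
from rig import manip
def ray(cam,uv):
    c=manip.camera_model(cam); K=np.array(c["intrinsics"])
    d=np.linalg.inv(K)@[uv[0],uv[1],1]; d=np.array([d[0],-d[1],-d[2]])
    return c,d
def toworld(cam,uv,z):
    c,d=ray(cam,uv); A=c["attitude"]; 
    from scipy.spatial.transform import Rotation as R
    A=np.array(A); A=R.from_quat(A).as_matrix() if A.size==4 else A
    o=np.array(c["origin"]); d=A@d
    return o+d*(z-o[2])/d[2]
E
python3 - <<'E'
from h import *
s=manip.observe(); print(s)
for n in ("side","top"):
    print(n,manip.camera_model(n))
    cv2.imwrite(f"pics/{n}0.png",cv2.resize(manip.get_image(n),(800,600)))
hs=dict(rack=0,end_plate=55,stop_push=75,jam_mid=43,tin_mid=36,flat_tin_mid=20,mug=0,spice=0,timer=0)
for n in ("top","side"):
  for t,z in hs.items():
    for r in manip.place_of(n,t)[:4]:
        print(n,t,round(r["confidence"],2),np.round(r["uv"]),np.round(toworld(n,r["uv"],z)))
print(manip.observe()["clock"])
E
```

```text
{'clock': 0.0, 'joints': array([-1.31546219,  0.42670806,  0.07385605,  1.60663801, -0.03411767,
        1.11079479, -0.0671123 ]), 'joint_vel': array([-1.18396528e-04, -3.59793325e-05, -1.11434917e-04,  3.28677476e-04,
        5.78110402e-04,  3.32327707e-04,  1.28065011e-03]), 'joint_torque': array([-8.06312073e-04, -9.49826503e+01,  3.76016647e+00, -4.63502097e+01,
        1.91063789e-02,  1.02307633e-02,  7.09507077e-06]), 'position': array([265.72568804, 620.05579304, 244.61302532]), 'tcp_rot': array([ 2.01065738e-01,  9.79577538e-01, -6.38013070e-04, -9.00286642e-05]), 'wrist_force': array([ 0.05470296, -1.10598016,  0.41339611]), 'ft_torque': array([-0.02520556, -0.02967802,  0.05012946]), 'grasp_force': 0.0, 'opening': 85.3621447454684}
side {'intrinsics': array([[371.30398579,   0.        , 260.46719103],
       [  0.        , 371.30398579, 194.78448444],
       [  0.        ,   0.        ,   1.        ]]), 'origin': array([  452.71001169, -1108.73929581,   459.64408133]), 'attitude': array([ 0.54918424, -0.01214517, -0.03015942,  0.83506861])}
top {'intrinsics': array([[380
[... 656 characters left out ...]
.  28.   0.]
top spice 0.68 [326. 232.] [ 400. -423.    0.]
top timer 0.87 [371. 193.] [ 493. -537.    0.]
side rack 0.83 [261. 216.] [ 507. -195.    0.]
side end_plate 0.7 [253. 173.] [495.   7.  55.]
side end_plate 0.38 [267. 295.] [ 491. -602.   55.]
side stop_push 0.49 [217. 189.] [ 388. -166.   75.]
side jam_mid 0.95 [262. 200.] [ 512. -179.   43.]
side jam_mid 0.56 [224. 192.] [ 404. -115.   43.]
side tin_mid 0.56 [269. 184.] [541. -47.  36.]
side tin_mid 0.53 [264. 294.] [ 488. -573.   36.]
side flat_tin_mid 0.66 [244. 221.] [ 460. -258.   20.]
side mug 0.95 [218. 183.] [379.  68.   0.]
side spice 0.89 [218. 265.] [ 399. -422.   -0.]
side timer 0.95 [266. 294.] [ 494. -530.    0.]
1.0
```

View pics/top0.png

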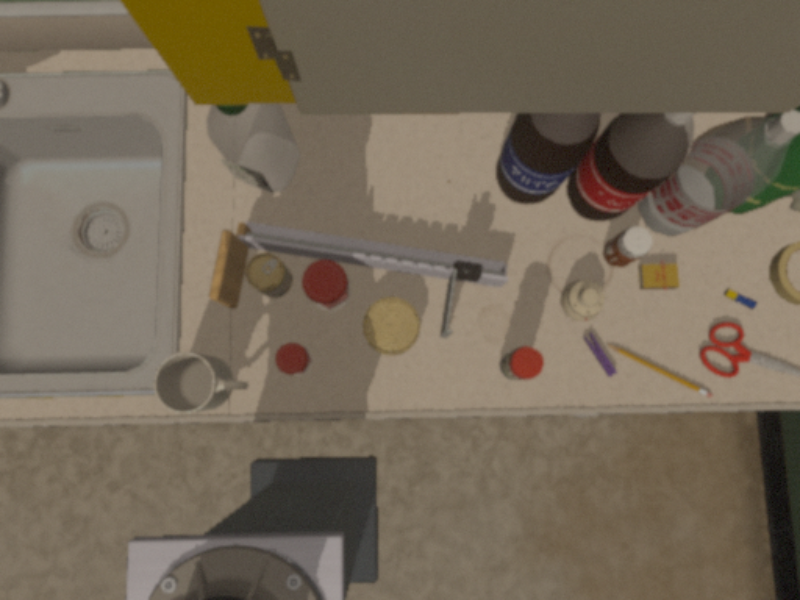

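View pics/side0.png

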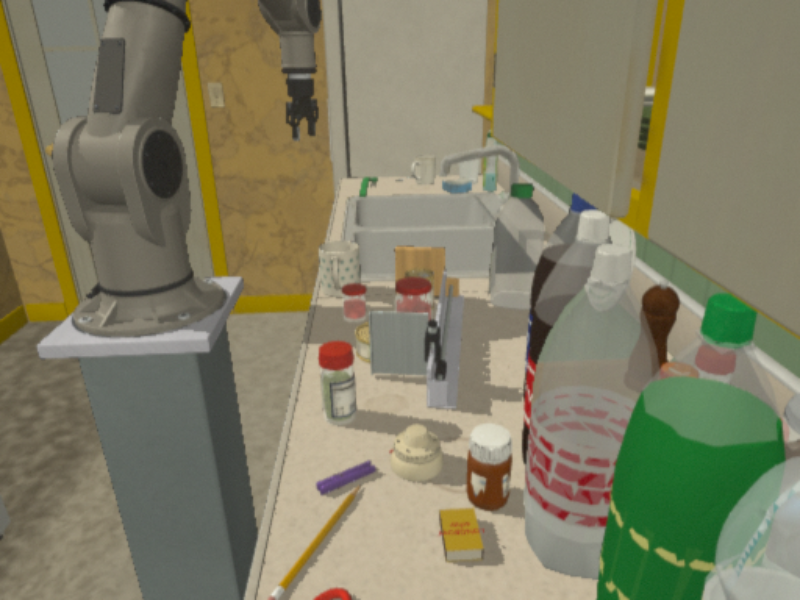

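The top view shows the flat tin (yellow lid, px 390,325 of 800) standing out of the front. The big jam jar (325,283) and small tin (267,272) are in the row, and the stop plate is at about (450,300) with its carriage at (467,270).

Possible mix-ups, in uv:
- **Jam:** the large red lid (207,184) in the row or the small red lid (190,233) in front.
- **Tin:** the tin in the row or the timer/jar at the right.
- **Flat tin:** only (250,210).

A close crop will check the choice.

Run:
```python
from h import *
im=manip.get_image("top")[130:250,130:330]
cv2.imwrite("pics/c1.png",cv2.resize(im,(800,480),interpolation=cv2.INTER_CUBIC))
```

```text
(no output)
```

View pics/c1.png

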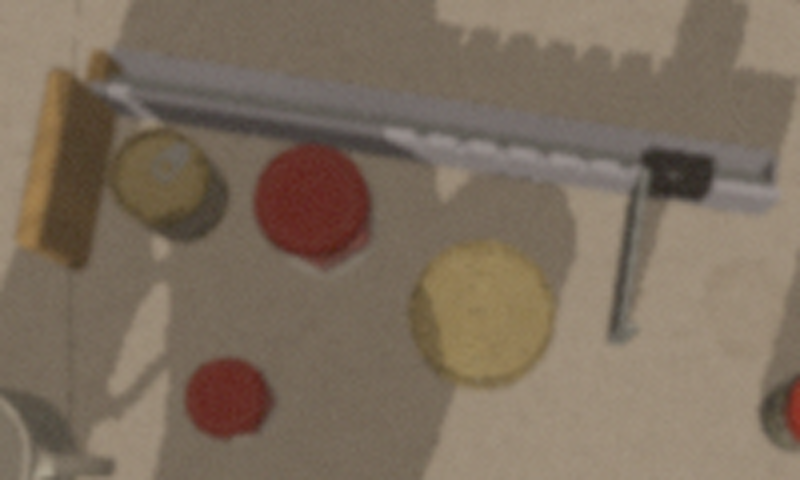

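>>> send_rows(
  increments=[
    [[0,0,3,40,-30,0,0],[0,0,3,40,-30,0,0],[0,0,3,40,-30,0,0],[0,0,2,40,-40,0,0],[0,0,2,20,-45,0,0],[0,0,0,15,-50,0,0],[0,0,0,15,-50,0,0],[0,0,0,0,-50,0,0],[0,0,0,0,-50,0,0],[0,0,0,0,-50,0,0]],
  ],
)

```text
clock: 2.05
position: [469.7, 202.3, 245.4]
tcp_rot: [0.089, 0.996, 0.0, 0.0]
wrist_force: [0.6, -0.5, -0.4]
opening: 43.0
grasp_force: 0.0
```

The crop confirms the choice: the larger red lid (312,200) is in the row beside the tin (160,178), and the flat tin (482,313) stands out. The smaller red-lid jar (228,398) is the look-alike.

Run:
```python
from h import *
c=lambda x,y,z:np.round(toworld("top",[130+x/4,130+y/4],z),1)
for n,p in dict(plate_back=(58,70,110),plate_front=(20,240,110),plate_bot=(80,267,0),railA=(390,135,62),railB=(770,185,62),railbotA=(120,112,0),stop_f=(617,338,110),stop_b=(642,172,110),flat=(482,313,40),jam=(312,200,86),tin=(160,178,72)).items(): print(n,c(*p))
```

```text
plate_back [588.8 -11.  110. ]
plate_front [494.6   7.7 110. ]
plate_bot [494.5   5.    0. ]
railA [ 559.3 -190.    62. ]
railB [ 525.3 -408.9   62. ]
railbotA [591.3 -18.1   0. ]
stop_f [ 434.6 -313.9  110. ]
stop_b [ 525.  -330.4  110. ]
flat [ 456.8 -241.1   40. ]
jam [ 517.6 -147.5   86. ]
tin [534.7 -59.3  72. ]
```

>>> send_rows(
  increments=[
    [[0,0,0,0,-50,0,0],[0,0,0,0,-50,0,0],[0,0,0,0,-50,0,0],[0,0,0,0,-50,0,0],[0,0,0,-10,-50,0,0],[0,0,0,-20,-50,0,0],[0,0,0,-20,-50,-20,0],[0,0,0,-20,-50,-30,0],[0,0,0,-15,-25,-30,0],[0,0,0,0,0,0,0]],
  ],
)

```text
clock: 3.05
position: [389.3, -202.8, 171.1]
tcp_rot: [0.091, 0.996, -0.0, -0.002]
wrist_force: [0.4, 0.2, 0.5]
opening: 42.5
grasp_force: 0.0
```

>>> send_rows(
  increments=[
    [[0,0,0,-6,-12,-15,0],[0,0,0,-5,-11,-25,0],[0,0,0,0,0,-30,0],[0,0,0,0,0,-30,0],[0,0,0,0,0,-20,0],[0,0,0,0,0,-12,0],[0,0,0,0,0,-9,0],[0,0,0,0,0,0,0],[0,0,0,0,0,0,0]],
  ],
)

```text
clock: 3.95
position: [382.4, -223.4, 33.2]
tcp_rot: [0.089, 0.996, -0.0, 0.0]
wrist_force: [0.0, -0.7, -0.7]
opening: 42.8
grasp_force: 0.0
```

Run:
```python
from h import *
im=manip.get_image("top")[130:280,130:330]
s=manip.get_image("side")[120:240,180:340]
cv2.imwrite("pics/c2.png",np.hstack([cv2.resize(im,(400,300),interpolation=cv2.INTER_CUBIC),cv2.resize(s,(400,300),interpolation=cv2.INTER_CUBIC)]))
print(manip.observe()["position"])
```

```text
[ 382.46938861 -223.37109386   33.34425126]
```

View pics/c2.png

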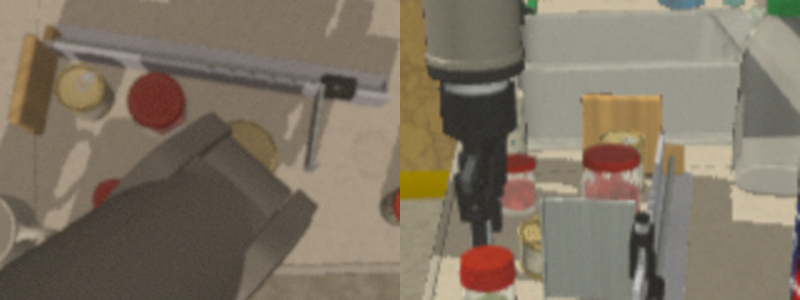

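The top view shows the arm over the flat tin. The side view shows the fingertips just in front of it at about (480,235), clear of the spice jar.

>>> send_rows(
  increments=[
    [[0,0,0,10,-5,-3,0],[0,0,0,8,-2,0,0],[0,0,0,6,-1,0,0],[0,0,0,6,-1,0,0],[0,0,0,6,-1,0,0],[0,0,0,6,-1,0,0]],
  ],
)

```text
clock: 4.65
position: [424.1, -234.3, 29.5]
tcp_rot: [0.089, 0.996, 0.0, -0.0]
wrist_force: [-1.5, 0.5, 0.3]
opening: 42.7
grasp_force: 0.8
```

>>> send_rows(
  increments=[
    [[0,0,0,6,-1,0,0],[0,0,0,6,-1,0,0],[0,0,0,5,-1,0,0]],
  ],
)

```text
clock: 4.95
position: [441.5, -237.3, 29.6]
tcp_rot: [0.089, 0.996, -0.0, 0.0]
wrist_force: [-0.6, 0.6, 0.9]
opening: 43.0
grasp_force: 0.6
```

>>> send_rows(
  increments=[
    [[0,0,0,4,-1,0,0],[0,0,0,3,-1,0,0],[0,0,0,2,0,0,0],[0,0,0,0,0,0,0]],
  ],
)

```text
clock: 5.35
position: [450.2, -239.3, 29.6]
tcp_rot: [0.089, 0.996, -0.0, 0.0]
wrist_force: [0.2, 0.8, -0.0]
opening: 42.6
grasp_force: 0.0
```

Run:
```python
from h import *
hs=dict(jam_mid=43,tin_mid=36,flat_tin_mid=20)
O=np.array([513,-183]);a=np.deg2rad(-10);R=np.array([[np.cos(a),-np.sin(a)],[np.sin(a),np.cos(a)]])
for n in ("top","side"):
  manip.get_image(n)
  for t,z in hs.items():
    for r in manip.place_of(n,t)[:3]:
        p=toworld(n,r["uv"],z); print(n,t,round(r["confidence"],2),np.round(p),np.round(R.T@(p[:2]-O)))
s=manip.observe();print(s["position"],s["wrist_force"])
```

```text
top jam_mid 0.59 [498.  -5.  43.] [-46. 173.]
top tin_mid 0.66 [540. -57.  36.] [  5. 129.]
side jam_mid 0.98 [ 517. -158.   43.] [-0. 25.]
side jam_mid 0.58 [ 404. -110.   43.] [-120.   53.]
side tin_mid 0.64 [538. -53.  36.] [  2. 132.]
[ 449.91311532 -239.23189364   29.59651652] [ 0.16745905 -0.31346731  0.44673069]
```

>>> send_rows(
  increments=[
    [[0,0,0,2,0,0,0],[0,0,0,1,0,0,0],[0,0,0,0,0,0,0]],
  ],
)

```text
clock: 6.05
position: [453.1, -239.3, 29.5]
tcp_rot: [0.089, 0.996, -0.0, -0.0]
wrist_force: [-0.7, -0.6, 0.6]
opening: 42.4
grasp_force: 0.3
```

>>> send_rows(
  increments=[
    [[0,0,0,1.5,0,0,0],[0,0,0,1,0,0,0],[0,0,0,0,0,0,0]],
  ],
)

```text
clock: 6.35
position: [455.6, -239.2, 29.6]
tcp_rot: [0.089, 0.996, -0.0, 0.0]
wrist_force: [0.1, 0.1, -0.3]
opening: 42.7
grasp_force: 0.3
```

>>> send_rows(
  increments=[
    [[0,0,0,-10,2,0,0],[0,0,0,-30,5,0,0],[0,0,0,-30,5,20,0],[0,0,0,0,0,40,-1],[0,0,0,0,0,45,-1],[0,0,0,0,-40,35,-1],[0,0,0,10,-50,10,-1],[0,0,0,20,-50,0,-1],[0,0,0,25,-20,0,-1],[0,0,0,0,0,0,-1]],
  ],
)

```text
clock: 7.35
position: [440.2, -381.8, 176.8]
tcp_rot: [0.089, 0.996, -0.001, 0.0]
wrist_force: [0.3, 0.7, -0.0]
opening: 0.1
grasp_force: 0.0
```

```bash
cat > m.py <<'E'
from h import *
hs=dict(jam_mid=43,tin_mid=36,flat_tin_mid=20,stop_push=75,end_plate=55)
O=np.array([513,-183]);a=np.deg2rad(-10);R=np.array([[np.cos(a),-np.sin(a)],[np.sin(a),np.cos(a)]])
import sys
im=manip.get_image("top")[130:280,130:330]; s=manip.get_image("side")[120:240,180:340]
cv2.imwrite(sys.argv[1],np.hstack([cv2.resize(im,(400,300),interpolation=cv2.INTER_CUBIC),cv2.resize(s,(400,300),interpolation=cv2.INTER_CUBIC)]))
for n in ("top","side"):
  for t,z in hs.items():
    for r in manip.place_of(n,t)[:2]:
        p=toworld(n,r["uv"],z); print(n,t,round(r["confidence"],2),np.round(p),np.round(R.T@(p[:2]-O)))
s=manip.observe();print(s["clock"],s["position"],s["wrist_force"])
E
python3 m.py pics/c3.png
```

```text
top jam_mid 0.97 [ 405. -103.   43.] [-120.   60.]
top jam_mid 0.94 [ 517. -148.   43.] [-2. 35.]
top tin_mid 0.68 [541. -55.  36.] [  5. 131.]
top flat_tin_mid 0.96 [ 499. -252.   20.] [ -2. -70.]
top stop_push 0.58 [485. -12.  75.] [-57. 164.]
top end_plate 0.56 [489.  -6.  55.] [-54. 171.]
side jam_mid 0.84 [ 516. -150.   43.] [-3. 33.]
side jam_mid 0.74 [ 399. -119.   43.] [-123.   43.]
side tin_mid 0.68 [534. -59.  36.] [ -1. 126.]
side tin_mid 0.16 [ 469. -253.   36.] [-31. -76.]
side flat_tin_mid 0.54 [ 490. -549.   20.] [  41. -365.]
side stop_push 0.77 [ 463. -327.   75.] [ -24. -151.]
side end_plate 0.86 [489. -24.  55.] [-52. 153.]
7.95 [ 438.62972011 -379.2141888   177.25069608] [ 0.14717444 -0.11987469 -0.22734702]
```

View pics/c3.png

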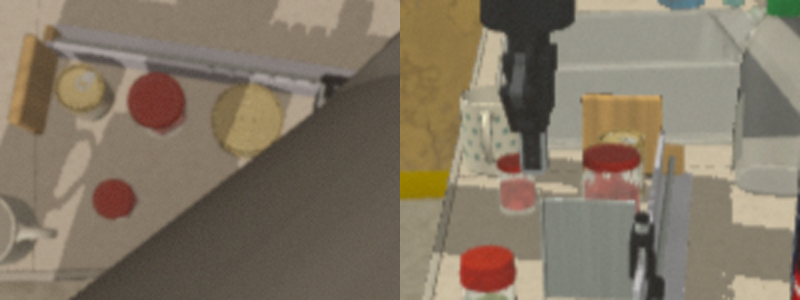

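The flat tin now stands in the row at (248,120), near the rail. The jam jar is at (157,100) and the tin at (80,88). All three are upright, so next comes the stop.

>>> send_rows(
  increments=[
    [[0,0,0,14,4,0,-1],[0,0,0,12,4,-15,-1],[0,0,0,0,0,-25,-1],[0,0,0,0,0,-25,-1],[0,0,0,0,0,-17,-1],[0,0,0,0,0,-8,-1],[0,0,0,0,0,0,-1]],
  ],
)

```text
clock: 8.65
position: [464.7, -370.8, 85.7]
tcp_rot: [0.089, 0.996, 0.0, -0.001]
wrist_force: [0.0, -0.7, 0.3]
opening: -0.2
grasp_force: 0.0
```

>>> send_rows(
  increments=[
    [[0,0,0,1,6,0,-1],[0,0,0,1,6,0,-1],[0,0,0,0,4,0,-1],[0,0,0,0,0,0,-1]],
  ],
)

```text
clock: 9.05
position: [467.1, -354.5, 87.6]
tcp_rot: [0.088, 0.996, 0.0, 0.0]
wrist_force: [-1.0, -0.1, 0.4]
opening: 0.0
grasp_force: 0.0
```

>>> send_rows(
  increments=[
    [[0,0,0,1,4,0,-1],[0,0,0,1,4,0,-1],[0,0,0,0,2,-1,-1],[0,0,0,0,0,0,-1]],
  ],
)

```text
clock: 9.45
position: [468.7, -345.0, 86.0]
tcp_rot: [0.089, 0.996, 0.0, -0.0]
wrist_force: [-0.4, -0.6, -0.5]
opening: -0.1
grasp_force: 0.0
```

>>> send_rows(
  increments=[
    [[0,0,0,0,2,0,-1],[0,0,0,0,0,0,-1]],
  ],
)

```text
clock: 9.65
position: [468.6, -343.3, 86.1]
tcp_rot: [0.089, 0.996, 0.0, -0.0]
wrist_force: [0.2, 0.5, -0.5]
opening: 0.2
grasp_force: 0.0
```

>>> send_rows(
  increments=[
    [[0,0,0,0,2,0,-1],[0,0,0,0,0,0,-1]],
  ],
)

```text
clock: 9.85
position: [468.6, -341.2, 86.1]
tcp_rot: [0.089, 0.996, 0.0, -0.0]
wrist_force: [-0.1, -0.5, 0.4]
opening: -0.2
grasp_force: 0.0
```

>>> send_rows(
  increments=[
    [[0,0,0,0,2,0,-1],[0,0,0,0,0,0,-1]],
  ],
)

```text
clock: 10.05
position: [468.7, -339.2, 86.1]
tcp_rot: [0.089, 0.996, 0.0, -0.0]
wrist_force: [-0.2, -0.0, -0.8]
opening: 0.3
grasp_force: 0.0
```

>>> send_rows(
  increments=[
    [[0,0,0,1,2,0,-1],[0,0,0,0,0,0,-1]],
  ],
)

```text
clock: 10.25
position: [469.8, -337.2, 86.1]
tcp_rot: [0.089, 0.996, 0.0, 0.0]
wrist_force: [0.0, 0.1, 0.3]
opening: -0.6
grasp_force: 0.0
```

>>> send_rows(
  increments=[
    [[0,0,0,0,2,0,-1],[0,0,0,0,0,0,-1]],
  ],
)

```text
clock: 10.45
position: [469.7, -335.2, 86.1]
tcp_rot: [0.089, 0.996, -0.0, -0.0]
wrist_force: [0.2, 0.7, -0.1]
opening: 0.1
grasp_force: 0.1
```

>>> send_rows(
  increments=[
    [[0,0,0,0,2,0,-1],[0,0,0,0,0,0,-1]],
  ],
)

```text
clock: 10.65
position: [469.7, -334.1, 86.3]
tcp_rot: [0.089, 0.996, -0.001, 0.0]
wrist_force: [-0.8, -5.1, 1.2]
opening: -0.3
grasp_force: 3.3
```

>>> send_rows(
  increments=[
    [[0,0,0,1,2,0,-1],[0,0,0,0,0,0,-1]],
  ],
)

```text
clock: 10.85
position: [470.1, -332.3, 86.3]
tcp_rot: [0.089, 0.996, -0.001, -0.0]
wrist_force: [-2.9, -2.2, 3.3]
opening: -0.0
grasp_force: 2.7
```

>>> send_rows(
  increments=[
    [[0,0,0,0,2,0,-1],[0,0,0,0,0,0,-1]],
  ],
)

```text
clock: 11.05
position: [470.7, -329.3, 86.3]
tcp_rot: [0.089, 0.996, 0.0, 0.0]
wrist_force: [-1.3, -0.4, 4.3]
opening: 0.1
grasp_force: 2.2
```

>>> send_rows(
  increments=[
    [[0,0,0,1,4,0,-1],[0,0,0,1,4,0,-1],[0,0,0,0,4,0,-1],[0,0,0,0,0,0,-1]],
  ],
)

```text
clock: 11.45
position: [473.0, -316.4, 86.0]
tcp_rot: [0.088, 0.996, 0.0, -0.0]
wrist_force: [0.7, 0.6, 0.0]
opening: 0.1
grasp_force: 0.0
```

>>> send_rows(
  increments=[
    [[0,0,0,0,2,0,-1],[0,0,0,0,0,0,-1]],
  ],
)

```text
clock: 11.65
position: [472.7, -314.9, 86.0]
tcp_rot: [0.089, 0.996, 0.0, -0.0]
wrist_force: [0.1, -0.6, -0.3]
opening: 0.1
grasp_force: 0.0
```

>>> send_rows(
  increments=[
    [[0,0,0,1,2,0,-1],[0,0,0,0,0,0,-1]],
  ],
)

```text
clock: 11.85
position: [473.7, -313.0, 86.0]
tcp_rot: [0.089, 0.996, 0.0, -0.0]
wrist_force: [0.2, 0.8, 0.1]
opening: 0.0
grasp_force: 0.0
```

>>> send_rows(
  increments=[
    [[0,0,0,0,2,0,-1],[0,0,0,0,0,0,-1]],
  ],
)

```text
clock: 12.05
position: [473.6, -311.3, 86.1]
tcp_rot: [0.089, 0.996, -0.0, 0.0]
wrist_force: [-1.1, 0.2, 0.8]
opening: -0.2
grasp_force: 0.3
```

>>> send_rows(
  increments=[
    [[0,0,0,0,2,0,-1],[0,0,0,0,0,0,-1]],
  ],
)

```text
clock: 12.25
position: [473.6, -310.3, 86.3]
tcp_rot: [0.089, 0.996, -0.001, 0.0]
wrist_force: [-0.7, -6.8, -0.7]
opening: 0.0
grasp_force: 4.1
```

>>> send_rows(
  increments=[
    [[0,0,0,1,2,0,-1],[0,0,0,0,0,0,-1]],
  ],
)

```text
clock: 12.45
position: [474.2, -308.2, 86.3]
tcp_rot: [0.089, 0.996, -0.0, -0.0]
wrist_force: [-3.3, -1.9, 4.6]
opening: 0.0
grasp_force: 2.2
```

>>> send_rows(
  increments=[
    [[0,0,0,0.7,4,0,-1],[0,0,0,0.7,4,0,-1],[0,0,0,0.7,4,0,-1],[0,0,0,0.7,4,0,-1],[0,0,0,0.7,4,0,-1],[0,0,0,0.7,3,0,-1],[0,0,0,0.7,3,0,-1],[0,0,0,0.7,3,0,-1],[0,0,0,0.7,3,0,-1],[0,0,0,0,0,0,-1]],
  ],
)

```text
clock: 13.45
position: [480.6, -275.0, 86.1]
tcp_rot: [0.089, 0.996, 0.0, -0.0]
wrist_force: [-3.3, -1.6, 4.6]
opening: 0.2
grasp_force: 3.1
```

>>> send_rows(
  increments=[
    [[0,0,0,0.7,3,0,-1],[0,0,0,0.7,3,0,-1],[0,0,0,0.7,3,0,-1],[0,0,0,0.7,3,0,-1],[0,0,0,0.7,3,0,-1],[0,0,0,0,0,0,-1]],
  ],
)

```text
clock: 14.05
position: [483.6, -260.8, 86.1]
tcp_rot: [0.089, 0.996, -0.0, -0.0]
wrist_force: [-5.9, -4.3, 6.7]
opening: -0.2
grasp_force: 4.4
```

```bash
python3 m.py pics/c4.png
```

```text
top tin_mid 0.49 [538. -57.  36.] [  3. 129.]
top tin_mid 0.31 [493.  -0.  36.] [-51. 176.]
top end_plate 0.66 [487.  -7.  55.] [-56. 169.]
side jam_mid 0.55 [ 525. -125.   43.] [ 1. 59.]
side jam_mid 0.53 [ 405. -113.   43.] [-118.   51.]
side tin_mid 0.66 [538. -50.  36.] [  1. 136.]
side tin_mid 0.62 [499.  48.  36.] [-54. 225.]
side stop_push 0.85 [ 477. -258.   75.] [-22. -80.]
side end_plate 0.91 [494. -29.  55.] [-45. 149.]
14.65 [ 483.75557411 -260.45254739   86.12342135] [-5.36622278 -2.05424372  6.18614579]
```

View pics/c4.png

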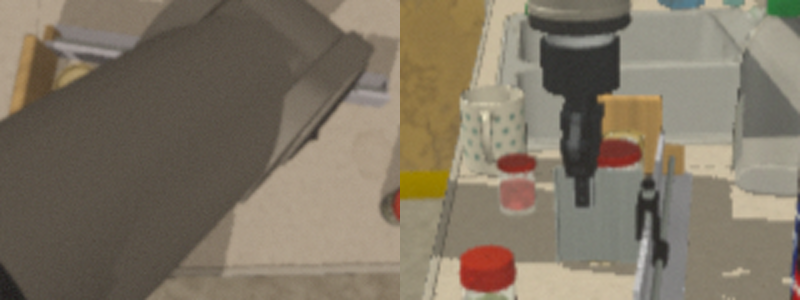

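The side view shows the fingertips at (583,190) pushing the stop plate, with the row upright beyond it. By the finger position the stop has just passed notch k=4.

>>> send_rows(
  increments=[
    [[0,0,0,0.6,3,0,-1],[0,0,0,0.6,3,0,-1],[0,0,0,0.6,3,0,-1],[0,0,0,0.6,3,0,-1],[0,0,0,0.6,3,0,-1],[0,0,0,0,0,0,-1]],
  ],
)

```text
clock: 15.25
position: [486.9, -245.0, 86.1]
tcp_rot: [0.089, 0.996, 0.0, -0.0]
wrist_force: [-4.8, -1.4, 6.7]
opening: 0.1
grasp_force: 3.4
```

>>> send_rows(
  increments=[
    [[0,0,0,0.3,2,0,-1],[0,0,0,0,0,0,-1]],
  ],
)

```text
clock: 15.45
position: [487.3, -243.0, 86.1]
tcp_rot: [0.089, 0.996, 0.0, -0.0]
wrist_force: [-4.2, -0.5, 6.0]
opening: -0.0
grasp_force: 2.7
```

>>> send_rows(
  increments=[
    [[0,0,0,0,1.5,0,-1],[0,0,0,0,0,0,-1]],
  ],
)

```text
clock: 15.65
position: [487.6, -241.5, 86.1]
tcp_rot: [0.089, 0.996, 0.0, -0.0]
wrist_force: [-2.4, -0.9, 5.2]
opening: 0.1
grasp_force: 2.4
```

>>> send_rows(
  increments=[
    [[0,0,0,0.2,1,0,-1],[0,0,0,0,0,0,-1],[0,0,0,0,0,0,-1]],
  ],
)

```text
clock: 15.95
position: [487.8, -240.7, 86.1]
tcp_rot: [0.089, 0.996, 0.0, -0.0]
wrist_force: [-4.5, -1.1, 5.3]
opening: 0.1
grasp_force: 2.8
```

>>> send_rows(
  increments=[
    [[0,0,0,0,-4,0,-1],[0,0,0,-1,-10,0,-1],[0,0,0,-4,-25,0,-1],[0,0,0,-5,-30,10,-1],[0,0,0,0,0,40,-1],[0,0,0,0,0,50,-1],[0,0,0,0,0,50,-1],[0,0,0,-20,-40,0,-1],[0,0,0,-20,-50,0,-1],[0,0,0,0,-50,0,-1]],
  ],
)

```text
clock: 16.95
position: [437.5, -448.1, 237.1]
tcp_rot: [0.089, 0.996, 0.0, 0.001]
wrist_force: [0.9, 0.1, 0.2]
opening: -0.2
grasp_force: 0.0
```

>>> send_rows(
  increments=[
    [[0,0,0,0,-50,0,-1],[0,0,0,0,-50,0,-1],[0,0,0,0,0,0,-1],[0,0,0,0,0,0,-1]],
  ],
)

```text
clock: 17.35
position: [438.0, -548.0, 235.2]
tcp_rot: [0.09, 0.996, -0.0, -0.001]
wrist_force: [1.1, 0.5, 0.1]
opening: 0.0
grasp_force: 0.0
```

```bash
python3 m.py pics/c5.png
```

```text
top jam_mid 0.85 [ 523. -111.   43.] [-3. 72.]
top jam_mid 0.58 [ 401. -100.   43.] [-125.   62.]
top tin_mid 0.63 [548. -49.  36.] [ 11. 138.]
top flat_tin_mid 0.75 [ 509. -179.   20.] [-5.  4.]
top stop_push 0.83 [ 488. -233.   75.] [-15. -53.]
top end_plate 0.55 [493.  -9.  55.] [-50. 168.]
side jam_mid 0.58 [ 529. -100.   43.] [ 2. 85.]
side jam_mid 0.58 [ 408. -125.   43.] [-114.   39.]
side tin_mid 0.51 [ 533. -110.   36.] [ 7. 75.]
side tin_mid 0.46 [528. -55.  36.] [ -7. 128.]
side stop_push 0.94 [ 484. -237.   75.] [-20. -58.]
side stop_push 0.38 [ 408. -535.   75.] [ -42. -365.]
side end_plate 0.6 [496. -18.  55.] [-45. 160.]
17.95 [ 439.55115269 -546.11273011  236.23672701] [ 0.99700153  0.31342652 -0.53041922]
```

View pics/c5.png

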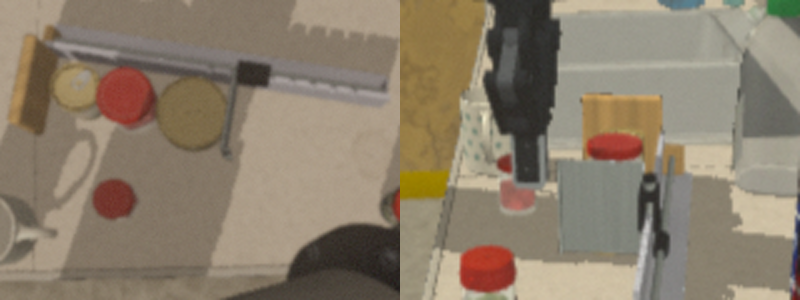

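The row is closed up: tin (77,87), jam (125,97), flat tin (193,113), stop at (230,110). I'll check the flat tin's x more closely.

Run:
```python
from h import *
im=manip.get_image("top")[135:215,130:264]
cv2.imwrite("pics/c6.png",cv2.resize(im,(804,480),interpolation=cv2.INTER_CUBIC)[:,:800])
fs=[];
for i in range(4):
  manip.get_image("top"); fs+=[toworld("top",r["uv"],20)[:2] for r in manip.place_of("top","flat_tin_mid")[:1]]
print(np.round(fs,1))
```

```text
[[ 512.  -184.8]
 [ 508.3 -175.6]
 [ 509.4 -181.9]
 [ 509.6 -185.3]]
```

View pics/c6.png

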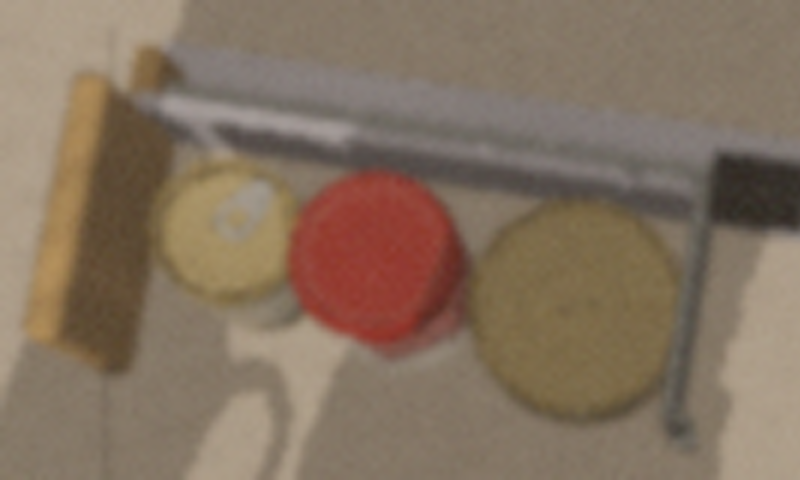

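Run:
```python
from h import *
c=lambda x,y,z:toworld("top",[130+x/6,135+y/6],z)[:2]
A,B=c(450,180,0),c(650,209,0)
# plate front edge, stop front top, lid centre/front
for n,p in dict(flat=(577,310,40),flatfront=(585,420,40),flatback=(590,200,40),jam=(377,257,86),tin=(230,233,72),plate=(110,372,0),platetop=(70,345,110),stopf=(680,432,110)).items():
  q=c(*p); print(n,np.round(q,1))
  for a in (-8.5,-10):
    u=np.array([np.cos(np.deg2rad(a)),np.sin(np.deg2rad(a))]); print("   from rail x:",round(45+u@(q-A),1),round(45+u@(q-B),1))
```

```text
flat [ 509.1 -184.7]
   from rail x: -8.3 -6.7
   from rail x: -6.6 -7.2
flatfront [ 465.6 -187.4]
   from rail x: -50.9 -49.3
   from rail x: -49.0 -49.6
flatback [ 553.1 -190.3]
   from rail x: 36.0 37.6
   from rail x: 37.6 37.0
jam [ 523.3 -113.6]
   from rail x: -4.8 -3.2
   from rail x: -5.0 -5.7
tin [536.3 -55.5]
   from rail x: -0.5 1.1
   from rail x: -2.3 -2.9
plate [494.    9.1]
   from rail x: -51.9 -50.3
   from rail x: -55.2 -55.8
platetop [488.8  -6.9]
   from rail x: -54.7 -53.1
   from rail x: -57.5 -58.1
stopf [ 452.6 -226.2]
   from rail x: -58.0 -56.4
   from rail x: -55.1 -55.7
```

Every estimate puts the flat tin at x of about -2 to -8 mm, above the -11 mm limit. The stop has settled in the notch and the arm is clear, so I'm handing in.

```bash
python3 -c "
from rig import manip
print(manip.finish_job())"
```

```text
the job is handed in; nothing more can be done
None
```

I pushed the flat tin back into the rack and slid the stop to the sixth notch (about 135 mm by finger position), with all three containers upright and closed up, then handed the job in at about 18 s; no verdict came back, and the tightest margin is the flat tin, at about x = -2 to -8 mm against the -11 mm limit.

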